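Slide the blue tile onto the kiln shelf

TASK

In the pottery room, load the kiln shelf for the next firing: slide the blue-glazed tile sideways off the top of its stack onto the middle of the pale kiln shelf next to it, lying flat and square with the shelf. Keep it sliding, do not lift it, and leave the tiles under it and the other stack as they are.

Things in the scene. Friction and masses are not known exactly. Their poses are not given: they have to be found in the camera images.
- blue_tile_mid (a point): Blue-glazed tile, top of a stack of three: 50 (x) x 80 (y) x 14 (z) mm, about 110 g, loose, terracotta edges, blue top face. The point is its centre, half-way up, 47 mm above the table at the start (underside at 40 mm); z up, y its long way, roughly along the line from stack to kiln shelf. Its two 80 mm long sides (x = +-25 mm) are free to be gripped from above; its outer 50 mm end can be pushed.
- blue_under_mid (a point): Plain terracotta tile right under the blue one, same size (50 x 80 x 14 mm), loose, lying on a third such tile on a fixed wooden board (86 x 88 x 12 mm). The point is its centre, 33 mm above the table; its top face is at 40 mm. It is to stay where it is.
- white_tile_mid (a point): White-glazed tile, same size (50 x 80 x 14 mm), top of the other stack, which is built the same and stands on the opposite side of the kiln shelf; a bystander. The point is its centre, 47 mm above the table.
- kiln_shelf: Pale cream square kiln shelf, fixed: slab 120 x 120 x 16 mm on four short props, flat top face 38 mm above the table, 2 mm lower than the underside of the two top tiles. Origin on the table below the slab's centre; z up. The stacks stand at its +y and -y sides (which is which varies), 112 to 122 mm from centre to centre; the gap between stack and slab is about 8 to 24 mm.
Mind the look-alikes: they are no part of the job. What is shaped like the part that bears blue_tile_mid but pink or turquoise is not meant.

How it is judged:
By the outcome, as a careful person would: the job done as asked, in the order asked, and still so for the second after the job is handed in, with the robot touching nothing.
It also fails if it takes over 29 s, if anything falls off the work surface, if the arm or the gripper's body presses on something with over 40 N, if the wrist force passes 120 N, or if a joint passes its speed limit or range.

ROBOT

A 6-joint arm with a two-finger parallel gripper is mounted at the origin on the work surface. World frame = base frame: x ahead of the robot, y to its left, z up, the work surface at z = 0. Lengths are in mm, angles in degrees, forces in N, time in s.
With the tool pointing down it reaches from about 300 to 850 mm from the base axis. Payload 4.2 kg.
Tool frame: the origin (TCP) lies midway between the tips of the shut fingers; the grasp point (between the pads) lies 19 mm behind it; x points along the fingers, z is the direction in which the jaws open and shut, and the axes are right-handed (so a half turn about x gives the same grasp; the last joint's range is limited). The gripper opens to 91 mm and grips with 3 to 60 N. Pads are 32 mm wide; open, the fingers measure 118 mm over their backs; the gripper's body (76 mm by 178 mm) begins 60 mm behind the grasp point.
Start: joints at [-74.026, 18.312, 89.639, -0, 72.044, -1.146], TCP at [169.268, -549.538, 213.976] pointing down, gripper open.
Joint ranges: [-177.97, 177.97], [-48.28, 115.42], [12.27, 149.76], [-77.06, 257.06], [2.81, 150.46], [-146.56, 146.56]. Speed limits (degrees/s): [147.25, 147.25, 180, 180, 180, 180].

INTERFACE

Orientations are given as [roll, pitch, yaw] about the fixed x, y, z axes, in that order (R = Rz(yaw) Ry(pitch) Rx(roll)).
In Python, from workcell import env gives the robot as it stands.
- The arm moves only by the tool send_rows, never from a script. Its argument "commands" is a list that holds one entry, the list of rows, each a list of 6 numbers: the shift along the tool's x, y, z normalised to -1 to 1, where 1 is 0.1 m, then the turn, a rotation vector about the tool's x, y, z normalised to -1 to 1, where 1 is 2 pi rad. In form: [[[x, y, z, wx, wy, wz], ...]]. A call has 1 to 20 rows; each row is the pose to reach, as a shift and turn from the pose commanded when the call began, along the tool's axes at that moment, turning the shorter way round; what a row does not reach only later rows make up. A row lasts 1/8 s, in which the tool goes at most 62.5 mm and 10.7 degrees, less where a joint would pass 70% of its speed; a pose out of reach is approached as far as the arm can. A call with a number of a shift or a turn outside -1 to 1 is refused whole. A call with a gripper value outside its range is refused whole. "jaw" is the closure, from -1 (fully open) to 1 (shut), so that 0 is half open, set as the call begins (left out, the last holds). The fingers move at their own pace and stop on an object; "force" is the grip in N (left out, the last holds). Time passes only in rows, so rows that repeat a pose let the fingers close. It gives the time, the measured TCP pose, the force and the opening at its end, in the units of the state.
- env.state(): the state, without advancing time (a new reading comes with each control period).
- env.grab_frame(name): name is "scene" or "top" or "wrist"; returns (picture, depth): 384x512x3 uint8, red, green, blue; 384x512 float32, mm along the optical axis (not along the pixel's ray), 0 where there is no reading.
- env.get_calibration(name): a dict with "mtx" (3x3 intrinsics, pixels), "dist_coeffs" ([k1, k2, p1, p2, k3] as OpenCV has them; the pictures are not rectified), "camera_from_world" (4x4, takes a point from world to camera coordinates). Camera axes: x right, y up, looking along -z (the intrinsics and any distortion apply to the point x, -y, -z); pixel columns grow to the right and rows downward; lengths in mm; the calibration is good to about 2 mm. A picture is of the moment at which its call begins: read the wrist's pose just before it. get_calibration takes no time and is no camera call; for the wrist camera it gives the pose at the moment of the call.
- env.job_done(): hands the job in, once; it reports no verdict.
The state is a dict: "time_s": time; "qpos": joint angles; "qvel": joint speeds; "effort": joint torques, N m; "ee_pos": TCP position; "ee_rot": TCP orientation; "force": force on the tool from outside, world axes, zero at the start; "torque": the same for the moment, N m; "gripper_width": finger opening in mm.
Only numpy, scipy, OpenCV 4.12 (cv2) and the standard library are available. Lean on these libraries where they do the work, as an engineer would, in place of code of your own. Each camera call takes 0.05 s, during which the arm holds its last target.

## Working session

There is one attempt and no reset: what is moved stays moved. The work goes in short steps, Python scripts to look and compute and a tool call to move; the robot and the scene stay as the last step left them, time stands still between calls to the robot, and variables do not carry over. Pictures are saved under pics/ and viewed, and the job is handed in when it is done.

Besides the shell and the picture viewer there is one more tool, called after ">>>" in YAML: its name, and indented under it one key for each argument. send_rows: Moves the arm, as the interface text tells. Its arguments: {"type":"object","properties":{"commands":{"type":"array","items":{"type":"array","items":{"type":"array","items":{"type":"number","minimum":-1,"maximum":1}}}},"jaw":{"type":"number"},"force":{"type":"number"}},"required":["commands"]}

```bash
mkdir -p pics; ls
python3 - <<'E'
from workcell import env
import cv2,numpy as np
print(env.state())
for n in ["scene","top"]:
    im,d=env.grab_frame(n); cv2.imwrite(f"pics/{n}0.png",im[:,:,::-1]); np.savez(f"{n}0.npz",im=im,d=d)
    c=env.get_calibration(n); print(n,c)
E
```

```text
pics
{'time_s': 0.0, 'qpos': array([-7.40252246e+01,  1.83514076e+01,  8.97062282e+01, -5.38924681e-04,
        7.20433850e+01, -1.14701027e+00]), 'qvel': array([ 0.0673815 , -0.00991336, -0.00693738,  0.02224788,  0.09988745,
        0.0351627 ]), 'effort': array([ 2.19281195e-03, -4.12462091e+01, -2.31971258e+01,  7.28881918e-02,
        4.57613810e-02, -1.43461580e-04]), 'ee_pos': array([ 169.13116309, -549.03728884,  213.12382511]), 'ee_rot': array([179.14359298,  89.89897788, 106.26554523]), 'force': array([-0.67058856,  0.38450287,  0.55725622]), 'torque': array([ 0.00477374, -0.0344833 ,  0.04590058]), 'gripper_width': 91.3655986935534}
scene {'mtx': array([[355.41238485,   0.        , 247.51104349],
       [  0.        , 355.41238485, 197.02214807],
       [  0.        ,   0.        ,   1.        ]]), 'dist_coeffs': array([0.03812077, 0.        , 0.        , 0.        , 0.        ]), 'camera_from_world': array([[ 4.43834962e-01,  8.96002714e-01,  1.37718310e-02,
        -2.11554125e+02],
       [-5.38712796e-01,  2.54507075e-01,  8.03128055e-01,
         2.18167876e+02],
       [ 7.16099888e-01, -3.63875372e-01,  5.95647265e-01,
        -1.11529672e+03],
       [ 0.00000000e+00,  0.00000000e+00,  0.00000000e+00,
         1.00000000e+00]])}
top {'mtx': array([[467.68377516,   0.        , 254.08484725],
       [  0.        , 467.68377516, 193.63887305],
       [  0.        ,   0.        ,   1.        ]]), 'dist_coeffs': array([0.03871183, 0.        , 0.        , 0.        , 0.        ]), 'camera_from_world': array([[ 3.52274310e-02, -9.99377443e-01, -1.93754925e-03,
        -3.34624754e+01],
       [ 9.78784253e-01,  3.41098384e-02,  2.02034413e-01,
        -5.07579222e+02],
       [-2.01842546e-01, -9.01359603e-03,  9.79376507e-01,
        -9.55522102e+02],
       [ 0.00000000e+00,  0.00000000e+00,  0.00000000e+00,
         1.00000000e+00]])}
```

View pics/scene0.png

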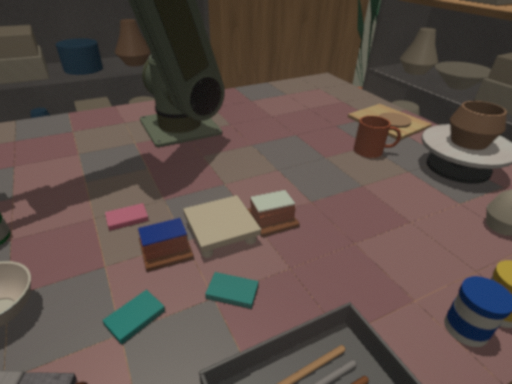

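View pics/top0.png

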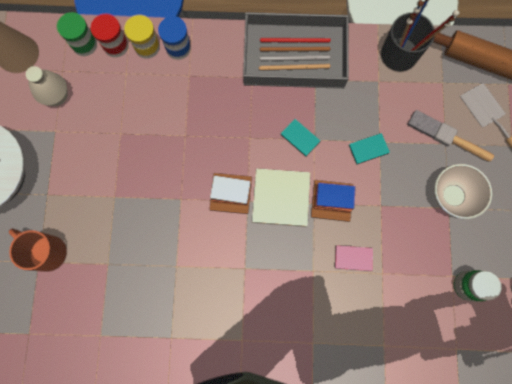

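Top view: blue tile on a stack at (336,196), pale shelf at (282,197), white tile stack at (231,190). The look-alikes lie loose on the table: pink (354,258), turquoise (300,138) and (369,149). Only the blue one at (336,196) sits on a stack next to the shelf. Next I measure it and take an enlarged crop.

```bash
cat > h.py <<'E'
import numpy as np,cv2
def ray(c,uv):
    uv=np.array(uv,float).reshape(-1,1,2)
    p=cv2.undistortPoints(uv,c["mtx"],c["dist_coeffs"]).reshape(-1,2)
    d=np.c_[p[:,0],-p[:,1],-np.ones(len(p))]
    T=c["camera_from_world"];R=T[:3,:3]
    return -R.T@T[:3,3], d@R
def onplane(c,uv,z):
    o,d=ray(c,uv); return o+d*((z-o[2])/d[:,2])[:,None]
def tri(c1,u1,c2,u2):
    o1,d1=ray(c1,u1);o2,d2=ray(c2,u2);d1=d1[0];d2=d2[0]
    s=np.linalg.lstsq(np.c_[d1,-d2],o2-o1,rcond=None)[0]
    a=o1+s[0]*d1;b=o2+s[1]*d2
    return (a+b)/2,np.linalg.norm(a-b)
def blob(m,near):
    n,l,st,ce=cv2.connectedComponentsWithStats(m.astype(np.uint8))
    k=[i for i in range(1,n) if st[i,4]>60]
    i=min(k,key=lambda i:np.hypot(*(ce[i]-near)))
    return l==i,ce[i],st[i,4]
def rect(c,mask,z):
    cs,_=cv2.findContours(mask.astype(np.uint8),cv2.RETR_EXTERNAL,cv2.CHAIN_APPROX_NONE)
    k=max(cs,key=cv2.contourArea).reshape(-1,2)
    P=onplane(c,k,z)[:,:2].astype(np.float32)
    return cv2.minAreaRect(P)
def masks(im):
    h=cv2.cvtColor(im,cv2.COLOR_RGB2HSV);H,S,V=[h[...,i].astype(int) for i in range(3)]
    return dict(blue=(H>105)&(H<130)&(S>140)&(V>60), shelf=(H>18)&(H<45)&(S>20)&(S<130)&(V>120), white=(S<60)&(V>140))
E
python3 - <<'E'
from workcell import env
from h import *
near={"scene":dict(blue=(162,231),shelf=(222,222),white=(272,200)),"top":dict(blue=(336,196),shelf=(282,197),white=(231,190))}
C={};ce={}
for n in near:
    f=np.load(f"{n}0.npz");im=f["im"];d=f["d"];C[n]=env.get_calibration(n);M=masks(im)
    for k,p in near[n].items():
        u,v=p; print(n,k,cv2.cvtColor(im,cv2.COLOR_RGB2HSV)[v,u],end=' ')
        m,c,a=blob(M[k],p);ce[n,k]=c
        z=38 if k=="shelf" else 54
        # height by depth
        o,dr=ray(C[n],[c]);dp=np.median(d[m]);
        print(c,a,"depthpt",(o+dr[0]*dp).round(1),"rect",rect(C[n],m,z))
for k in near["top"]:
    print(k,tri(C["scene"],[ce["scene",k]],C["top"],[ce["top",k]]))
im=np.load("top0.npz")["im"]
c=cv2.resize(im[130:290,190:400],None,fx=3.5,fy=3.5,interpolation=cv2.INTER_CUBIC)
cv2.imwrite("pics/crop0.png",c[:,:,::-1])
E
```

```text
scene blue [113 172 113] [161.12464183 231.38538682] 698 depthpt [ 510.4 -192.7   54. ] rect ((509.6403503417969, -191.30673217773438), (75.03689575195312, 46.23942565917969), 86.9572525024414)
scene shelf [ 20  59 169] [219.74989596 220.15813566] 2403 depthpt [509.9 -78.   38.5] rect ((503.76055908203125, -74.60144805908203), (120.17213439941406, 122.79944610595703), 87.57987213134766)
scene white [ 38  28 175] [271.90289608 199.72231687] 587 depthpt [513.1  36.9  54. ] rect ((512.6134643554688, 37.83641052246094), (79.87516784667969, 51.30371856689453), 83.19306182861328)
top blue [110 184 172] [335.40052701 195.36758893] 759 depthpt [ 510.3 -190.1   53.9] rect ((510.3367614746094, -189.822998046875), (76.36293029785156, 46.512882232666016), 86.71354675292969)
top shelf [ 37  36 215] [280.98179411 197.52432969] 3021 depthpt [504.7 -74.4  37.8] rect ((505.16046142578125, -74.06462097167969), (124.18580627441406, 122.60640716552734), 87.59452056884766)
top white [ 96  12 216] [229.42776524 189.19187359] 886 depthpt [515.9  37.7  53.9] rect ((516.1065673828125, 37.6040153503418), (82.98677825927734, 51.24871826171875), 83.24092864990234)
blue (array([ 510.11385435, -191.41243446,   53.37499712]), np.float64(2.551401015118896))
shelf (array([505.21536571, -75.336768  ,  33.99164769]), np.float64(1.5121817982368995))
white (array([515.15028166,  36.77515197,  55.50838227]), np.float64(1.883403355696794))
```

View pics/crop0.png

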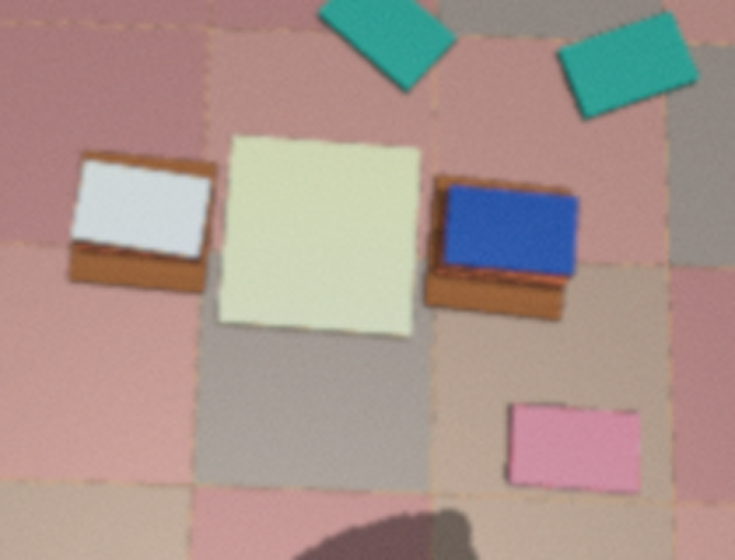

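The crop confirms the blue tile at top-image (336,196), on its stack at the shelf's −y side. Triangulation gives 53.4 for the tile top and 34 for the shelf; depth gives 53.9 and about 38. Now I work out the approach.

```bash
cat > plan.py <<'E'
from workcell import env
import numpy as np
from scipy.spatial.transform import Rotation as Ro
def plan(pos,ang,s=None):
    """tool down, jaw axis at ang deg from world x (either sign)"""
    s=s or env.state(); R0=Ro.from_euler('xyz',s["ee_rot"],degrees=True)
    best=None
    for a in (ang,ang+180):
        z=np.array([np.cos(np.radians(a)),np.sin(np.radians(a)),0]);x=np.array([0,0,-1.]);y=np.cross(z,x)
        r=(R0.inv()*Ro.from_matrix(np.c_[x,y,z])).as_rotvec()
        if best is None or np.linalg.norm(r)<np.linalg.norm(best): best=r
    d=R0.inv().apply(np.array(pos)-s["ee_pos"])
    print("t",round(s["time_s"],2),"pos",s["ee_pos"].round(1),"rot",s["ee_rot"].round(2),"w",round(s["gripper_width"],1),"F",s["force"].round(1))
    print("shift",(d/100).round(4),"turn",(best/(2*np.pi)).round(4),"deg",np.degrees(best).round(2))
    print("tool axes\n",R0.as_matrix().round(3))
E
python3 -c "
from plan import *
plan([510,-191,200],-3.2)"
```

```text
t 0.1 pos [ 169.1 -549.1  213.2] rot [178.17  89.91 105.29] w 91.3 F [ 0.9 -0.6  0.2]
shift [ 0.1361  4.3116 -2.4189] turn [-0.1936 -0.0002 -0.0002] deg [-6.968e+01 -8.000e-02 -6.000e-02]
tool axes
 [[-0.     0.956  0.294]
 [ 0.002  0.294 -0.956]
 [-1.     0.    -0.002]]
```

>>> send_rows:
  commands:
    - [[0,0.5,-0.28,0,0,0],[0.03,1,-0.56,0,0,0]]

```text
time_s: 0.35
ee_pos: [248.9, -465.8, 210.5]
ee_rot: [146.4, 90.0, 73.4]
force: [1.1, -0.2, -0.7]
gripper_width: 91.2
```

>>> send_rows:
  commands:
    - [[0,0.5,-0.28,0,0,0],[0.03,1,-0.56,0,0,0]]

```text
time_s: 0.6
ee_pos: [328.4, -382.2, 207.8]
ee_rot: [49.3, 90.0, -23.6]
force: [1.0, -0.8, 0.2]
gripper_width: 91.0
```

>>> send_rows:
  commands:
    - [[0,0.5,-0.28,0,0,0],[0.03,1,-0.56,0,0,0]]

```text
time_s: 0.85
ee_pos: [407.6, -299.2, 204.9]
ee_rot: [20.8, 90.0, -52.1]
force: [0.8, -0.4, -0.6]
gripper_width: 91.3
```

>>> send_rows:
  commands:
    - [[0,0.5,-0.28,0,0,0],[0.03,1,-0.56,0,0,0],[0.03,1,-0.56,0,0,0]]

```text
time_s: 1.23
ee_pos: [487.4, -214.9, 201.2]
ee_rot: [-166.1, 89.9, 121.3]
force: [-0.6, 0.2, 0.2]
gripper_width: 91.0
```

```bash
python3 -c "
from plan import *
plan([510,-191,200],-3.2)"
```

```text
t 1.23 pos [ 487.4 -214.9  201.2] rot [-166.14   89.93  121.29] w 91.0 F [-0.6  0.2  0.2]
shift [ 0.0116  0.2873 -0.1599] turn [-1.927e-01 -2.000e-04 -1.000e-04] deg [-6.937e+01 -7.000e-02 -3.000e-02]
tool axes
 [[-0.001  0.954  0.3  ]
 [ 0.001  0.3   -0.954]
 [-1.    -0.    -0.001]]
```

>>> send_rows:
  commands:
    - [[0.01,0.287,-0.16,-0.029,0,0],[0.01,0.287,-0.16,-0.058,0,0],[0.01,0.287,-0.16,-0.087,0,0],[0.01,0.287,-0.16,-0.116,0,0],[0.01,0.287,-0.16,-0.145,0,0],[0.01,0.287,-0.16,-0.174,0,0],[0.01,0.287,-0.16,-0.1927,0,0],[0.01,0.287,-0.16,-0.1927,0,0]]

```text
time_s: 2.22
ee_pos: [507.5, -194.8, 200.7]
ee_rot: [-167.2, 89.9, -170.9]
force: [-0.2, 0.3, 0.4]
gripper_width: 90.9
```

Run:
```python
from plan import *; from h import *
plan([510,-191,120],-3.2)
c=env.get_calibration("wrist")
im,d=env.grab_frame("wrist"); cv2.imwrite("pics/w1.png",im[:,:,::-1]); np.savez("w1.npz",im=im,d=d,**c)
```

```text
t 2.23 pos [ 507.5 -194.8  200.7] rot [-167.23   89.95 -170.88] w 90.9 F [-0.2  0.3  0.4]
shift [0.8074 0.0394 0.0232] turn [-0.0013 -0.0001  0.    ] deg [-0.45 -0.05  0.01]
tool axes
 [[-0.001  0.064  0.998]
 [-0.     0.998 -0.064]
 [-1.    -0.    -0.001]]
```

View pics/w1.png

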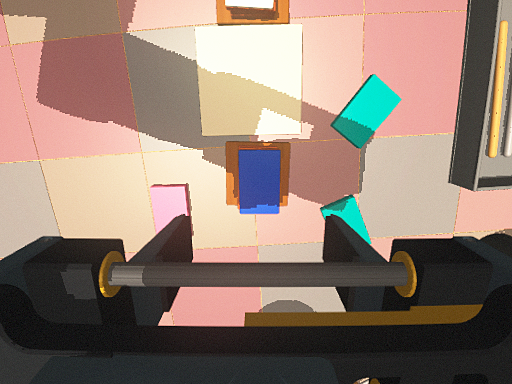

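The wrist view shows the blue tile at (259,181), between the open fingers, and the shelf at (249,80) beyond it. The white stack is at the top edge (252,8).

Run:
```python
from h import *
f=np.load("w1.npz");im=f["im"];d=f["d"];c={k:f[k] for k in("mtx","dist_coeffs","camera_from_world")}
h=cv2.cvtColor(im,cv2.COLOR_RGB2HSV);H,S,V=[h[...,i].astype(int) for i in range(3)]
m,ce,a=blob((H>108)&(H<130)&(S>140)&(V>60),(259,181))
print(ce,a,rect(c,m,54)); o,dr=ray(c,[ce]);print("depth",o+dr[0]*np.median(d[m]),"cam",o)
# shelf by depth: points with height 35..41
v,u=np.mgrid[0:384,0:512];
o,dr=ray(c,np.c_[u.ravel(),v.ravel()]);P=(o+dr*d.ravel()[:,None]).reshape(384,512,3)
z=P[...,2]
for nm,lo,hi,p in(("shelf",33,43,(249,80)),("blue",49,60,(259,181))):
    mm=(z>lo)&(z<hi)&(d>0);mm=cv2.morphologyEx(mm.astype(np.uint8),cv2.MORPH_OPEN,np.ones((3,3)))
    mm,ce,a=blob(mm,p);print(nm,ce,a,"z",np.median(z[mm]),rect(c,mm,38 if nm=="shelf" else 54))
# shelf by colour edges
mm,ce,a=blob((H>15)&(H<40)&(S<110)&(V>70)&(v<140)&(u>190)&(u<306),(249,80));print("col",ce,a,rect(c,mm,38))
# height by two views: wrist + top blue centroid
from workcell import env
t=env.get_calibration("top");m2,c2,_=blob(masks(np.load("top0.npz")["im"])["blue"],(336,196))
m1,c1,_=blob((H>108)&(H<130)&(S>140)&(V>60),(259,181));print("tri",tri(c,[c1],t,[c2]))
```

```text
[259.08959421 180.45239052] 2489 ((509.1073303222656, -190.3345947265625), (78.16341400146484, 48.23883056640625), 86.3016128540039)
depth [ 509.33603587 -187.66028595   54.50675033] cam [ 512.19095922 -114.89018801  371.78475472]
shelf [249.5126376   78.84086306] 11355 z 38.281399187403 ((505.60302734375, -74.30253601074219), (119.70399475097656, 120.46646881103516), 87.47281646728516)
blue [259.29115385 181.18115385] 2600 z 54.36358438726725 ((509.3155822753906, -190.35308837890625), (78.16522979736328, 49.472904205322266), 86.28785705566406)
col [246.96850526  78.67983158] 11875 ((501.0872497558594, -76.05982208251953), (126.23881530761719, 131.08251953125), 85.66931915283203)
tri (array([ 509.65740704, -188.6924592 ,   55.16658084]), np.float64(2.3930363261627203))
```

>>> send_rows:
  commands:
    - [[0.5,0.045,0.015,-0.0005,0,0],[1,0.045,0.015,-0.0005,0,0],[1,0.045,0.015,-0.0005,0,0],[1,0.045,0.015,-0.0005,0,0],[1,0.045,0.015,-0.0005,0,0]]

```text
time_s: 2.9
ee_pos: [511.6, -190.3, 103.2]
ee_rot: [-19.7, 89.7, -23.0]
force: [0.0, -1.1, 0.4]
gripper_width: 91.4
```

```bash
python3 -c "
from plan import *
plan([509.3,-190.2,44.5],-3.6)"
```

```text
t 2.9 pos [ 511.6 -190.3  103.2] rot [-19.67  89.74 -23.03] w 91.4 F [ 0.  -1.1  0.4]
shift [ 0.5872  0.0008 -0.0257] turn [0.0007 0.0007 0.0002] deg [0.24 0.25 0.09]
tool axes
 [[ 0.004  0.059  0.998]
 [-0.002  0.998 -0.059]
 [-1.    -0.002  0.004]]
```

>>> send_rows:
  commands:
    - [[0,0,0,0,0,0],[0,0,0,0,0,0],[0,0,0,0,0,0]]

```text
time_s: 3.28
ee_pos: [510.2, -189.6, 101.3]
ee_rot: [-27.2, 90.0, -30.6]
force: [0.2, 0.7, -1.2]
gripper_width: 91.1
```

Run:
```python
from plan import *; from h import *
plan([509.3,-190.2,44.5],-3.6); print(env.state()["qpos"],env.state()["qvel"])
c=env.get_calibration("wrist")
im,d=env.grab_frame("wrist"); cv2.imwrite("pics/w2.png",im[:,:,::-1])
h=cv2.cvtColor(im,cv2.COLOR_RGB2HSV);H,S,V=[h[...,i].astype(int) for i in range(3)]
m,ce,a=blob((H>108)&(H<130)&(S>140)&(V>60),(259,181));print(ce,a,rect(c,m,54))
plan([509.3,-190.2,44.5],-3.6)
```

```text
t 3.27 pos [ 510.2 -189.6  101.3] rot [-27.22  89.97 -30.55] w 91.1 F [ 0.2  0.7 -1.2]
shift [ 0.5676 -0.0064 -0.0089] turn [0.0008 0.0001 0.    ] deg [0.27 0.03 0.01]
tool axes
 [[ 0.     0.058  0.998]
 [-0.     0.998 -0.058]
 [-1.    -0.     0.001]]
[-2.15932376e+01  2.11323459e+01  1.03092712e+02 -6.20202382e-03
  5.57424228e+01 -1.82610933e+01] [-0.02488332  0.26545804  0.11041432  0.00855488 -0.0517635  -0.04504378]
[256.71740461 212.13874719] 4901 ((509.0377502441406, -190.16123962402344), (78.64897155761719, 48.87152862548828), 86.58395385742188)
t 3.33 pos [ 510.1 -189.6  101.1] rot [-38.82  89.99 -42.14] w 90.9 F [ 0.2 -0.4  0.1]
shift [ 0.566  -0.0065 -0.0079] turn [0.0008 0.     0.    ] deg [0.27 0.01 0.01]
tool axes
 [[ 0.     0.058  0.998]
 [-0.     0.998 -0.058]
 [-1.    -0.     0.   ]]
```

View pics/w2.png

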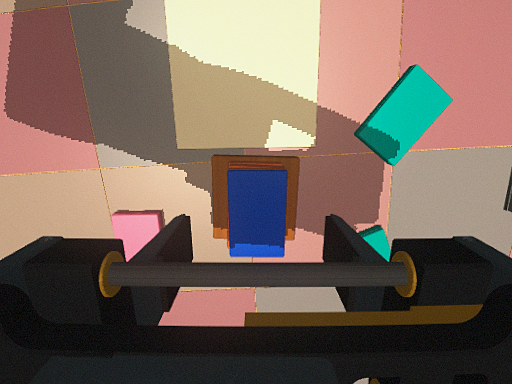

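Wrist view: the blue tile is at (257,212), squarely between the fingers. The turquoise look-alike at (376,245) is low on the table and outside the right finger, so I descend, checking the force.

>>> send_rows:
  commands:
    - [[0.2,-0.005,-0.009,0,0,0],[0.4,-0.005,-0.009,0,0,0],[0.5,-0.005,-0.009,0,0,0],[0.56,-0.005,-0.009,0,0,0],[0.56,-0.005,-0.009,0,0,0],[0.56,-0.005,-0.009,0,0,0],[0.56,-0.005,-0.009,0,0,0],[0.56,-0.005,-0.009,0,0,0]]

```text
time_s: 4.32
ee_pos: [509.3, -190.1, 45.3]
ee_rot: [-25.1, 90.0, -28.4]
force: [-0.1, -0.1, -0.2]
gripper_width: 91.0
```

Run:
```python
from plan import *; from h import *
plan([509.1,-190.2,44.5],-3.4)
im,d=env.grab_frame("wrist"); cv2.imwrite("pics/w3.png",im[:,:,::-1])
im,d=env.grab_frame("scene"); cv2.imwrite("pics/s3.png",cv2.resize(im[140:300,60:340],None,fx=2.8,fy=2.8)[:,:,::-1])
```

```text
t 4.33 pos [ 509.3 -190.1   45.3] rot [-25.11  89.96 -28.43] w 91.0 F [-0.1 -0.1 -0.2]
shift [ 0.0077 -0.0011 -0.0022] turn [0.0002 0.0001 0.    ] deg [0.07 0.03 0.02]
tool axes
 [[ 0.001  0.058  0.998]
 [-0.     0.998 -0.058]
 [-1.    -0.     0.001]]
```

View pics/w3.png

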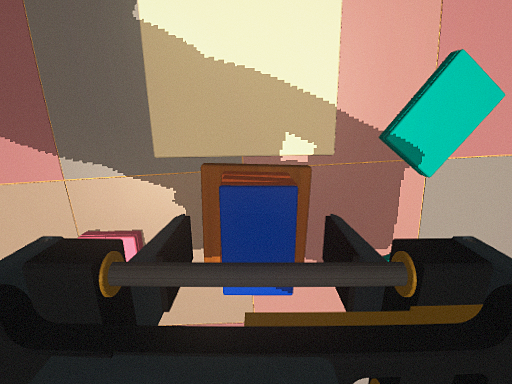

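View pics/s3.png

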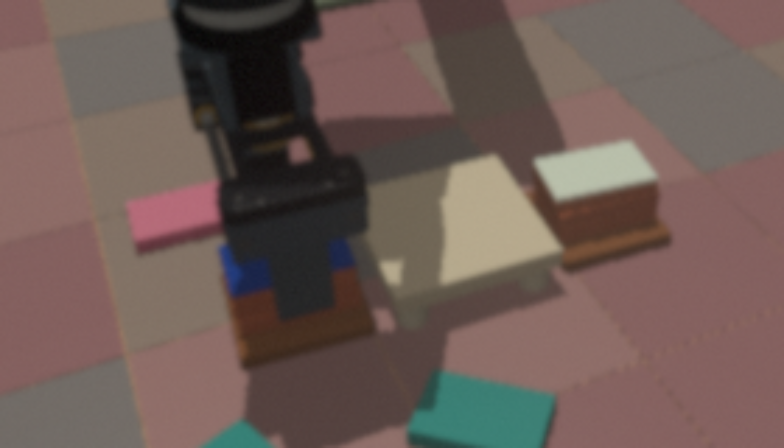

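Fingers straddle the tile with their tips at about 45 mm. I close gently.

>>> send_rows:
  commands:
    - [[0,0,0,0,0,0],[0,0,0,0,0,0],[0,0,0,0,0,0],[0,0,0,0,0,0],[0,0,0,0,0,0],[0,0,0,0,0,0],[0,0,0,0,0,0],[0,0,0,0,0,0]]
  jaw: 1
  force: 5

```text
time_s: 5.42
ee_pos: [509.2, -190.1, 45.0]
ee_rot: [-43.4, 90.0, -46.7]
force: [0.3, -0.5, 0.8]
gripper_width: 50.0
```

Run:
```python
from plan import *; from h import *
plan([509.3-3.6,-190.2+116,44.5],-2.5)
im,d=env.grab_frame("wrist"); cv2.imwrite("pics/w4.png",im[:,:,::-1])
c=env.get_calibration("wrist")
h=cv2.cvtColor(im,cv2.COLOR_RGB2HSV);H,S,V=[h[...,i].astype(int) for i in range(3)]
m,ce,a=blob((H>108)&(H<130)&(S>140)&(V>60),(259,240));print(ce,a,rect(c,m,54))
```

```text
t 5.42 pos [ 509.2 -190.1   45. ] rot [-43.4   89.99 -46.73] w 50.0 F [ 0.3 -0.5  0.8]
shift [ 0.0044  1.1545 -0.1023] turn [-0.0023  0.      0.    ] deg [-0.83  0.01  0.01]
tool axes
 [[ 0.     0.058  0.998]
 [-0.     0.998 -0.058]
 [-1.    -0.     0.   ]]
[257.27241498 223.48866369] 5822 ((509.37689208984375, -177.13926696777344), (52.87654495239258, 49.17555618286133), 86.59526062011719)
```

View pics/w4.png

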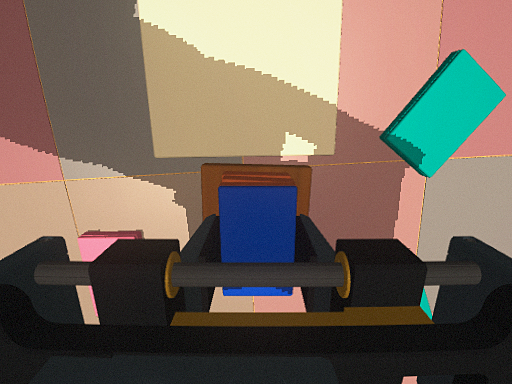

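Gripped at 50 mm, and the tile hasn't moved. I slide 90 mm, until its trailing edge clears the stack.

>>> send_rows:
  commands:
    - [[0,0.03,-0.003,-0.0001,0,0],[0,0.08,-0.007,-0.0002,0,0],[0,0.14,-0.012,-0.0003,0,0],[0,0.2,-0.018,-0.0004,0,0],[0,0.26,-0.023,-0.0005,0,0],[0,0.32,-0.028,-0.0006,0,0],[0,0.38,-0.034,-0.0008,0,0],[0,0.44,-0.039,-0.0009,0,0],[0,0.5,-0.044,-0.001,0,0],[0,0.56,-0.05,-0.0011,0,0],[0,0.62,-0.055,-0.0012,0,0],[0,0.68,-0.06,-0.0014,0,0],[0,0.74,-0.066,-0.0015,0,0],[0,0.8,-0.071,-0.0016,0,0],[0,0.86,-0.076,-0.0017,0,0],[0,0.9,-0.08,-0.0018,0,0],[0,0.9,-0.08,-0.0018,0,0],[0,0.9,-0.08,-0.0018,0,0]]

```text
time_s: 7.72
ee_pos: [506.5, -99.8, 45.0]
ee_rot: [-60.6, 90.0, -63.2]
force: [0.0, -0.5, -1.1]
gripper_width: 49.8
```

Run:
```python
from plan import *; from h import *
plan([505.6,-74.3,42.5],-2.5)
im,d=env.grab_frame("wrist"); cv2.imwrite("pics/w5.png",im[:,:,::-1])
im,d=env.grab_frame("scene"); cv2.imwrite("pics/s5.png",cv2.resize(im[140:300,60:340],None,fx=2.8,fy=2.8)[:,:,::-1])
```

```text
t 7.72 pos [506.5 -99.8  45. ] rot [-60.55  89.99 -63.23] w 49.8 F [ 0.  -0.5 -1.1]
shift [ 0.0246  0.2545 -0.0205] turn [-0.0005  0.      0.    ] deg [-0.18  0.01  0.01]
tool axes
 [[ 0.     0.047  0.999]
 [-0.     0.999 -0.047]
 [-1.    -0.     0.   ]]
```

View pics/w5.png

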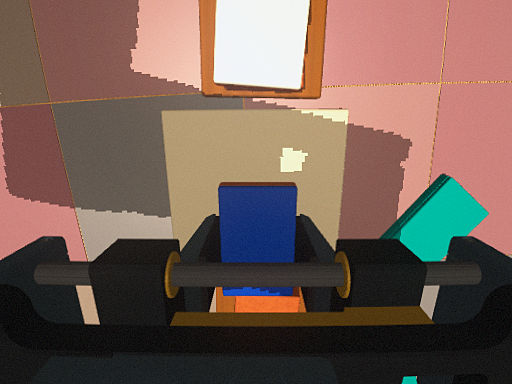

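View pics/s5.png

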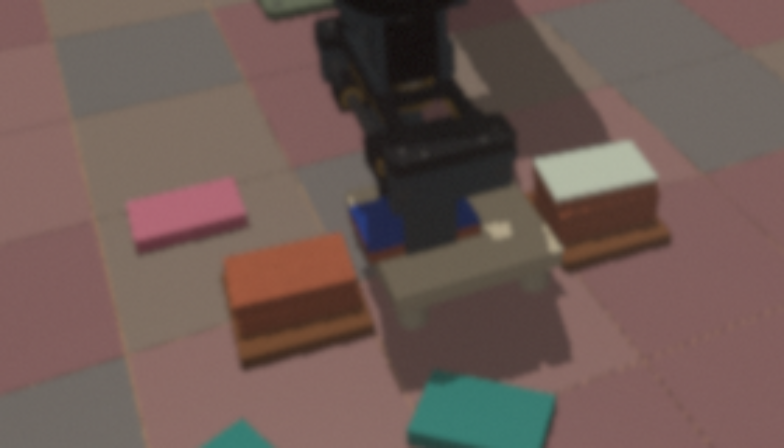

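Scene and wrist views: the blue tile is clear of the stack, bridging onto the shelf (its leading edge at wrist row 183). The terracotta tile below stayed put. Now I settle the tile by 2 mm onto the shelf and slide the rest.

>>> send_rows:
  commands:
    - [[0.01,0.01,-0.001,0,0,0],[0.022,0.03,-0.003,-0.0001,0,0],[0.024,0.06,-0.005,-0.0001,0,0],[0.024,0.1,-0.008,-0.0002,0,0],[0.024,0.14,-0.011,-0.0003,0,0],[0.024,0.18,-0.015,-0.0004,0,0],[0.024,0.22,-0.018,-0.0005,0,0],[0.024,0.25,-0.02,-0.0005,0,0],[0.024,0.25,-0.02,-0.0005,0,0],[0.024,0.25,-0.02,-0.0005,0,0],[0.024,0.25,-0.02,-0.0005,0,0],[0.024,0.25,-0.02,-0.0005,0,0],[0.024,0.25,-0.02,-0.0005,0,0]]

```text
time_s: 9.45
ee_pos: [505.8, -74.3, 42.8]
ee_rot: [49.4, 90.0, 46.9]
force: [-0.4, 0.2, 4.4]
gripper_width: 50.1
```

Run:
```python
from plan import *; from h import *
plan([505.6,-74.3,42.5],-2.5)
im,d=env.grab_frame("wrist"); cv2.imwrite("pics/w6.png",im[:,:,::-1])
c=env.get_calibration("wrist")
h=cv2.cvtColor(im,cv2.COLOR_RGB2HSV);H,S,V=[h[...,i].astype(int) for i in range(3)]
m,ce,a=blob((H>108)&(H<130)&(S>140)&(V>60),(259,240))
r=onplane(c,[(u,np.where(m[:,u])[0].min()) for u in (230,258,285)],52);print("front edge",r.round(1))
```

```text
t 9.45 pos [505.8 -74.3  42.8] rot [49.37 89.95 46.85] w 50.1 F [-0.4  0.2  4.4]
shift [ 0.0027 -0.0004 -0.0021] turn [-0.      0.0001 -0.0001] deg [-0.02  0.03 -0.04]
tool axes
 [[ 0.001  0.044  0.999]
 [ 0.001  0.999 -0.044]
 [-1.     0.001  0.001]]
front edge [[490.1 -34.1  52. ]
 [507.4 -34.9  52. ]
 [524.1 -35.7  52. ]]
```

View pics/w6.png

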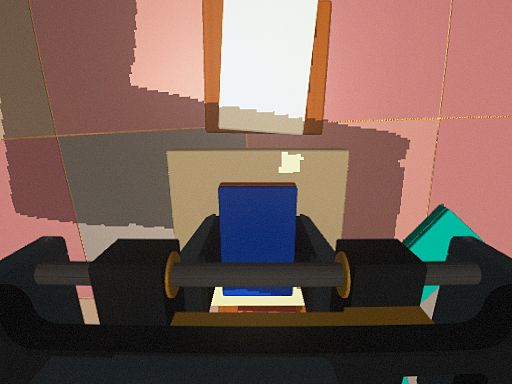

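The tile is centred on the shelf, front edge at wrist row 183, with 4 N of contact. Release.

>>> send_rows:
  commands:
    - [[0,0,0,0,0,0],[0,0,0,0,0,0],[0,0,0,0,0,0],[0,0,0,0,0,0]]
  jaw: -0.6

```text
time_s: 10.0
ee_pos: [505.4, -74.6, 42.3]
ee_rot: [168.8, 90.0, 166.3]
force: [0.1, 0.1, -0.1]
gripper_width: 72.8
```

>>> send_rows:
  commands:
    - [[-0.1,0,0,0,0,0],[-0.3,0,0,0,0,0],[-0.6,0,0,0,0,0],[-1,0,0,0,0,0],[-1,0,0,0,0,0],[-1,0,0,0,0,0],[-1,0,0,0,0,0],[-1,0,0,0,0,0]]

```text
time_s: 11.0
ee_pos: [505.0, -74.6, 141.6]
ee_rot: [175.5, 89.9, 173.0]
force: [0.5, -0.9, 0.6]
gripper_width: 73.0
```

```bash
cat > chk.py <<'E'
from plan import *; from h import *
import sys
t=sys.argv[1]
c=env.get_calibration("wrist");im,d=env.grab_frame("wrist"); cv2.imwrite(f"pics/w{t}.png",im[:,:,::-1])
v,u=np.mgrid[0:384,0:512]
def P(c,d):
    o,dr=ray(c,np.c_[u.ravel(),v.ravel()]);return (o+dr*d.ravel()[:,None]).reshape(384,512,3)
h=cv2.cvtColor(im,cv2.COLOR_RGB2HSV);H,S,V=[h[...,i].astype(int) for i in range(3)]
m,ce,a=blob((H>108)&(H<130)&(S>140)&(V>60),(259,200));print("blue",ce,rect(c,m,52))
p=P(c,d);k=p[m];k=k[np.abs(k[:,2]-np.median(k[:,2]))<4];A=np.linalg.lstsq(np.c_[k[:,:2]-k[:,:2].mean(0),np.ones(len(k))],k[:,2],rcond=None)[0];print("plane slopes deg",np.degrees(A[:2]).round(2),"z",A[2].round(2))
z=p[...,2];mm=cv2.morphologyEx(((z>33)&(z<58)&(d>0)&(u>100)&(u<420)).astype(np.uint8),cv2.MORPH_OPEN,np.ones((3,3)))
mm,ce,a=blob(mm,(255,190));print("shelf(+tile)",ce,a,rect(c,mm,38))
im,d=env.grab_frame("top");cv2.imwrite(f"pics/t{t}.png",cv2.resize(im[130:290,190:400],None,fx=3.5,fy=3.5,interpolation=cv2.INTER_CUBIC)[:,:,::-1])
c=env.get_calibration("top");M=masks(im)
m,ce,a=blob(M["blue"],(282,197));print("top blue",ce,rect(c,m,52))
im0=np.load("top0.npz")["im"];m,ce,a=blob(masks(im0)["shelf"],(282,197));print("top shelf before",rect(c,m,38))
m,ce,a=blob(M["white"]&(u<252)&(u>205),(231,190));print("top white now",rect(c,m,54))
s=env.state();print(s["time_s"],s["ee_pos"])
E
python3 chk.py 7
```

```text
blue [258.1468254 197.930839 ] ((504.9769592285156, -74.50053405761719), (77.17243194580078, 48.29187774658203), 87.3496322631836)
plane slopes deg [ 0.07 -0.03] z 52.38
shelf(+tile) [258.45624796 190.77142623] 12228 ((505.6559753417969, -73.48751831054688), (119.02534484863281, 119.79423522949219), 87.43392181396484)
top blue [179.56976744  51.19767442] ((836.7156982421875, 166.972412109375), (20.77324104309082, 49.33832931518555), 23.191402435302734)
top shelf before ((505.16046142578125, -74.06462097167969), (124.18580627441406, 122.60640716552734), 87.59452056884766)
top white now ((490.34942626953125, 52.0056266784668), (60.00535202026367, 105.85250854492188), 83.83553314208984)
11.1 [505.27503602 -74.58730045 141.90884806]
```

View pics/w7.png

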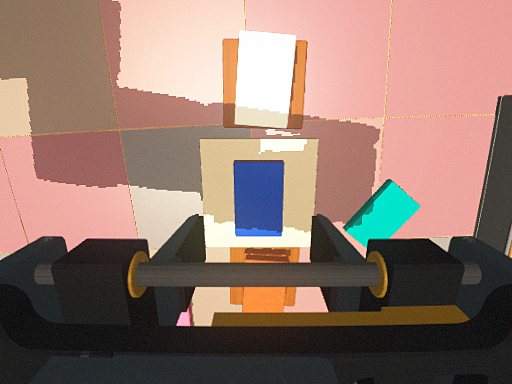

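View pics/t7.png

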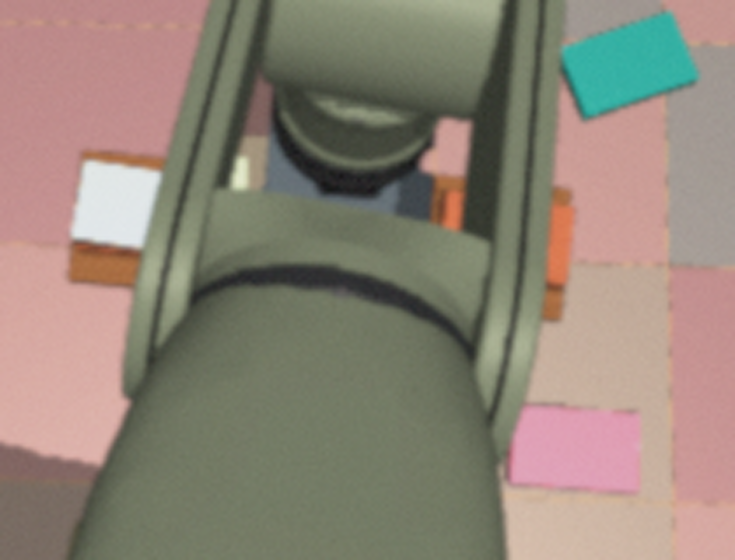

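Wrist view: the blue tile is flat in the middle of the shelf at (258,198). The top view is hidden by the arm, so I move aside for a clear check.

>>> send_rows:
  commands:
    - [[-0.3,-0.2,-0.3,0,0,0],[-0.6,-0.6,-0.6,0,0,0],[-0.8,-1,-0.8,0,0,0]]

```text
time_s: 11.48
ee_pos: [420.4, -171.8, 223.7]
ee_rot: [-29.8, 89.9, -32.2]
force: [0.8, -1.0, 0.0]
gripper_width: 73.1
```

>>> send_rows:
  commands:
    - [[0,-0.5,-0.3,0,0,0],[0,-1,-0.5,0,0,0]]

```text
time_s: 11.72
ee_pos: [365.8, -269.9, 222.9]
ee_rot: [-35.9, 90.0, -38.3]
force: [1.5, 0.2, -0.1]
gripper_width: 72.8
```

>>> send_rows:
  commands:
    - [[0,-0.5,0,0,0,0],[0,-1,0,0,0,0],[0,-1,0,0,0,0],[0,-1,0,0,0,0],[0,-1,0,0,0,0]]

```text
time_s: 12.35
ee_pos: [362.7, -367.4, 222.5]
ee_rot: [114.6, 90.0, 112.2]
force: [-0.4, 0.2, -0.4]
gripper_width: 72.8
```

Run:
```python
from workcell import env
from h import *
im0=np.load("top0.npz")["im"];im,d=env.grab_frame("top");c=env.get_calibration("top")
cv2.imwrite("pics/t8.png",cv2.resize(im[130:290,190:400],None,fx=3.5,fy=3.5,interpolation=cv2.INTER_CUBIC)[:,:,::-1])
sc,_=env.grab_frame("scene");cv2.imwrite("pics/s8.png",cv2.resize(sc[140:300,60:340],None,fx=2.8,fy=2.8)[:,:,::-1])
M=masks(im);M0=masks(im0)
print("blue",rect(c,blob(M["blue"],(282,197))[0],52)); print("shelf",rect(c,blob(M0["shelf"],(282,197))[0],38))
for q in(M0,M): print("white",rect(c,blob(q["white"],(231,190))[0],54))
h=cv2.cvtColor(im,cv2.COLOR_RGB2HSV);print(h[200,336],h[212,336])
H,S,V=[h[...,i].astype(int) for i in range(3)]
m=(H<12)&(S>150)&(V>190);print("under",rect(c,blob(m,(336,197))[0],40))
s=env.state();print(s["time_s"],s["ee_pos"])
```

```text
blue ((506.0191955566406, -75.03504180908203), (74.50972747802734, 46.34617614746094), 87.47734069824219)
shelf ((505.16046142578125, -74.06462097167969), (124.18580627441406, 122.60640716552734), 87.59452056884766)
white ((516.1065673828125, 37.6040153503418), (82.98677825927734, 51.24871826171875), 83.24092864990234)
white ((516.0070190429688, 37.24148178100586), (83.70166015625, 51.31451416015625), 83.10800170898438)
[  9 164 204] [ 12 151 147]
under ((509.3416748046875, -189.72666931152344), (75.60810852050781, 47.11399841308594), 84.08692932128906)
12.45 [ 362.83653831 -367.61729044  222.752606  ]
```

View pics/t8.png

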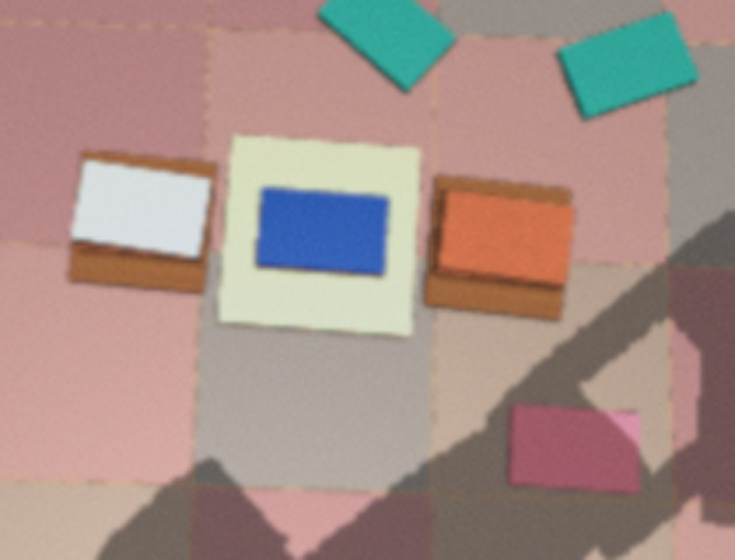

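View pics/s8.png

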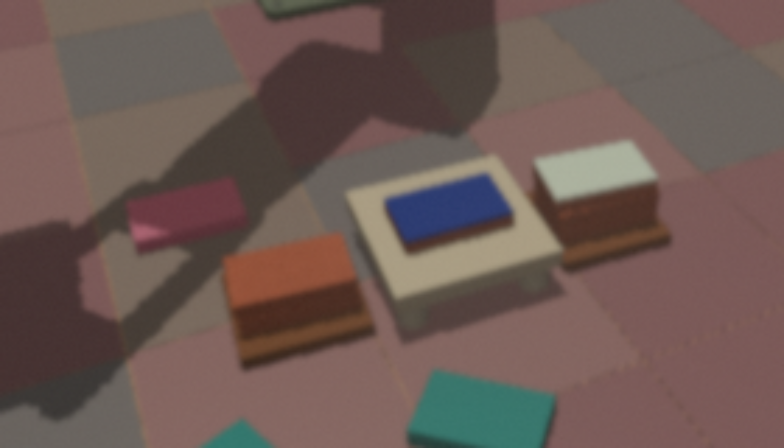

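Both views show the blue tile centred and square on the shelf (crop (322,231)), the lower tiles still stacked at (507,238) and the white stack unchanged. I hand the job in.

```bash
python3 -c "
from workcell import env
print(env.job_done())"
```

```text
the job is handed in; nothing more can be done
None
```

The blue tile now lies flat in the middle of the kiln shelf, and I handed the job in at about 12.5 s of the 29 s. I gripped it lightly (5 N) by its long sides and slid it 116 mm. It came down the 2 mm step once clear of its stack. Then I released it and backed the arm away.

What the last checks showed:
- **Placing:** the tile is within about 1 mm of the shelf's centre in both the wrist and top views. It is square to about 0.2°, and its top is level at 52.4 mm.
- **Slide:** for the first 90 mm the gripper stayed level at 45 mm, so the tile was about 2 mm above the shelf while its trailing end left the stack. The tile pressed on the shelf with about 4 N at the end, before release.
- **White stack:** the white tile reads within 0.4 mm of where it started.
- **Tile underneath:** it still lies on its stack, with its centre at (509, −190). The blue tile hid it at the start, so I have no starting measurement to compare; the views before and after show no shift.
- **Disagreements:** the first two-view height for the shelf came out at 34 mm, but depth readings gave about 38 mm, matching the text. One wrist colour mask of the shelf was spoiled by a shadow, and one top-view check was blocked by the arm, so I discarded both. I repeated the top-view check with the arm out of the way.

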